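# Draw the orange-banded column from its rack and hold it up level

### The arm

A 7-joint arm with a two-finger parallel gripper is mounted at the origin on the work surface. World frame = base frame: x ahead of the robot, y to its left, z up, the work surface at z = 0. Lengths are in m, angles in rad, forces in N, time in s.
With the tool pointing down it reaches from about 0.4 to 0.85 m from the base axis. Payload 10.4 kg.
Tool frame: the origin (TCP) lies on the mounting face of the last link; the fingertips stand r.tips_ahead ahead of it and the grasp point (between the pads) lies 164 mm ahead of it (r.tips_ahead is the distance from the TCP to the fingertips, in m); z points along the fingers, y is the line along which they close (so a half turn about z gives the same grasp; the last joint's range is limited). The gripper opens to 87 mm and grips with 3 to 60 N. Pads are 19 mm wide; open, the fingers measure 117 mm over their backs; the gripper's body (75 mm by 190 mm) begins 51 mm behind the grasp point.
Start: joints at [-1.334, 0.332, -0.065, 1.46, 0.022, 1.35, -0.088], TCP at [0.161, 0.604, 0.405] pointing down, gripper open.
Joint ranges: [-2.6, 2.6], [-0.5, 2.12], [-1.47, 1.34], [0.16, 2.42], [-1.27, 4.41], [0.06, 2.06], [-2.6, 2.6]. Speed limits (rad/s): [2.22, 2.22, 2.79, 2.79, 3.14, 3.14, 3.14].

### API

Orientations are given as a unit quaternion [x, y, z, w].
In Python, from bench import telemetry, imaging, job, r gives the robot as it stands.
- The arm moves only by the tool move_arm, never from a script. Its argument "steps" is a list of rows, each an object of numbers: "dx", "dy", "dz": the shift along the tool's x, y, z in cm; "spin": the turn about the tool's z in rad. In form: [{"dx": .., "dy": .., "dz": .., "spin": ..}, ...]. A call has 1 to 12 rows; each row shifts and turns the commanded pose from where the row before left it, along the tool's axes as they then stand; what a row does not reach is not made up. A row lasts 1/10 s, in which the tool goes at most 50 mm and 8.59 degrees, less where a joint would pass 70% of its speed; a pose out of reach is approached as far as the arm can. A call with a gripper value outside its range is refused whole. "claw" is the finger opening in cm, from 0 to 8.7, set as the call begins (left out, the last holds). The fingers move at their own pace and stop on an object; "squeeze" is the grip in N (left out, the last holds). Time passes only in rows, so rows that do not move let the fingers close. It gives the time, the measured TCP pose, the force, the opening and the grip force at its end, in the units of the state.
- telemetry.read_state(): the state, without advancing time (a new reading comes with each control period).
- imaging.camera(name): name is "side" or "top" or "wrist"; returns a dict with "img" (400x640x3 uint8, red, green, blue), "camera_matrix" (3x3 intrinsics, pixels), "R" (3x3) and "t" (3): a world point X has camera coordinates R X + t. Camera axes: x right, y down, z forward; pixel columns grow to the right and rows downward; lengths in m; the calibration is good to about 2 mm. The wrist camera is an equidistant fisheye: a pixel r from the principal point sees the ray r / f radians off the axis. A picture is of the moment at which its call begins. There is no depth.
- job.close_job(): hands the job in; it is judged then, once.
The state is a dict: "time": time; "joint_positions": joint angles; "joint_vel": joint speeds; "joint_torque": joint torques, N m; "ee_pos": TCP position; "eef_rot": TCP orientation; "ft_force": force on the tool from outside, world axes, zero at the start; "torque": the same for the moment, N m; "width": finger opening in m; "grip_force": force on a finger pad.
Only numpy, scipy, OpenCV 4.12 (cv2) and the standard library are available. Lean on these libraries where they do the work, as an engineer would, in place of code of your own. Each camera call takes 0.05 s, during which the arm holds its last target. There are 200 camera calls.

### The job

Take the steel column with the orange band out of its sloping sleeve in the rack, turn it level and hold it up, all of it at least 20 cm above the bench and touching nothing but your gripper, ready for the column oven. Finish while still holding it there, keeping still; leave the other two columns, the amber bottle and the beaker where they are.

Things in the scene. Friction and masses are not known exactly. Their poses are not given: they have to be found in the camera images.
- orange_column: Column to take: smooth steel rod, 20 mm thick, 150 mm long, 0.14-0.24 kg, dark at both ends, orange band 104-122 mm from the foot. Origin: centre of the foot face; z axis runs along it to the head. Starts loose in any one of the three sleeves, 40 deg from vertical, head leaning to the rack's front; the upper 90 mm stand out and can be gripped across, e.g. from straight above at the band.
- orange_column_head (a point): Centre of the orange column's head end face, 150 mm from its origin along its z axis; an orange nipple (8 mm thick, 8 mm long) stands on it. At the start about 148 mm above the bench, the foot 33 mm.
- blue_column: steel column like the orange one, same size and axes, 0.18 kg, but with a blue band and nipple. Bystander: stands in another sleeve of the rack.
- white_column: steel column like the orange one, same size and axes, 0.18 kg, but with a white band and nipple. Bystander: stands in another sleeve of the rack.
- rack: Cream rack fixed to the bench, base 170 (x) by 240 (y) by 12 mm. Origin: centre of underside; z up; front -x, roughly to the robot. Three grey sleeves at y = -75, 0, 75 mm: 24 mm square inside, 32 outside, 60 deep, open on top, sloping 40 deg from vertical towards -x. Inner floor centres at x 40, z 34 mm; mouth centres at x 1, z 80 mm; sleeves' top edge 90 mm high.
- amber_bottle: Closed amber bottle with a red label, 76 mm thick, 180 mm high, 0.6 kg, standing loose beside the rack (its +y side). Origin: centre of its underside. Bystander.
- beaker: Clear open beaker, 60 mm across the rim, 70 mm high, 0.08 kg, standing loose beside the rack (its -y side). Origin: centre of its underside. Bystander.
There are look-alikes about, which are no part of the job. Leave any green look-alike of the orange_column alone.

How it is judged:
On the way:
1. the orange column is drawn out of its sleeve, held by the fingers (height (world z) of orange_column above 0.11 m and contact force between orange_column and the fingers above 1 N), for 0.2 s.
At the end, for the whole second after the job is handed in: The fingers hold the orange column still (slower than 30 mm/s and 0.2 rad/s), level within 10 degrees, both its end faces at least 195 mm above the bench, touching neither the rack nor any bystander; the other columns, the bottle and the beaker are within 25 mm of where they started (height (world z) of each of orange_column, orange_column_head above 0.195 m and angle between orange_column's own z axis and vertical between 1.396 and 1.745 rad and contact force between orange_column and the fingers above 1 N and linear speed of orange_column below 0.03 m/s and angular speed of orange_column below 0.2 rad/s and contact force between orange_column and rack below 0.1 N and contact force between orange_column and blue_column below 0.1 N and contact force between orange_column and white_column below 0.1 N and contact force between orange_column and amber_bottle below 0.1 N and contact force between orange_column and beaker below 0.1 N and distance of each of blue_column, white_column, amber_bottle, beaker from where it was at the start of the episode below 0.025 m); the arm keeps its last pose, push and grip.
It fails at once if another column, the bottle or the beaker is moved more than 40 mm (distance of any of blue_column, white_column, amber_bottle, beaker from where it was at the start of the episode above 0.04 m).
It fails at once if the bottle or the beaker is tipped over (angle between any of amber_bottle, beaker's own z axis and vertical above 0.6 rad).
It also fails if it takes over 38 s, if anything falls off the work surface, if the arm or the gripper's body presses on something with over 40 N, if the wrist force passes 120 N, or if a joint passes its speed limit or range.

## Working session

There is one attempt and no reset: what is moved stays moved. The work goes in short steps, Python scripts to look and compute and a tool call to move; the robot and the scene stay as the last step left them, time stands still between calls to the robot, and variables do not carry over. Pictures are saved under pics/ and viewed, at most 10 in all, crops included, and the job is handed in when it is done.

Besides the shell and the picture viewer there is one more tool, called after "Emit:" in YAML: its name, and indented under it one key for each argument. move_arm: Moves the arm, as the interface text tells. Its arguments: {"type":"object","properties":{"steps":{"type":"array","items":{"type":"object","properties":{"dx":{"type":"number"},"dy":{"type":"number"},"dz":{"type":"number"},"spin":{"type":"number"}}}},"claw":{"type":"number"},"squeeze":{"type":"number"}},"required":["steps"]}

```bash
ls; mkdir -p pics
python3 - <<'E'
from bench import telemetry, imaging, r
import cv2,pickle
s=telemetry.read_state(); print(s['time'],s['ee_pos'],s['eef_rot'],s['width'],r.tips_ahead)
d={}
for n in ("side","top"):
    c=imaging.camera(n); d[n]=c; cv2.imwrite(f"pics/{n}0.png",c["img"][:,:,::-1]); print(n,c["camera_matrix"],c["R"],c["t"])
pickle.dump(d,open("cams.pkl","wb"))
E
```

```text
pics
0.0 [0.16048102 0.60390332 0.40395087] [ 1.29480964e-01  9.91581653e-01 -7.08001095e-04 -6.95339300e-05] 0.0868515044703247 0.1822
side [[476.83638331   0.         305.71947317]
 [  0.         476.83638331 195.08247816]
 [  0.           0.           1.        ]] [[ 0.68853297 -0.72504125  0.01541194]
 [-0.51009091 -0.49929353 -0.7003665 ]
 [ 0.51548969  0.47436394 -0.71361701]] [-0.45628399  0.46372383  0.93737868]
top [[470.25144269   0.         324.20050225]
 [  0.         470.25144269 209.31945346]
 [  0.           0.           1.        ]] [[ 0.02482967 -0.99961104 -0.01269837]
 [-0.99250086 -0.02312828 -0.12002971]
 [ 0.11968934  0.01558344 -0.99268908]] [0.02651392 0.69852137 1.07084466]
```

View pics/side0.png

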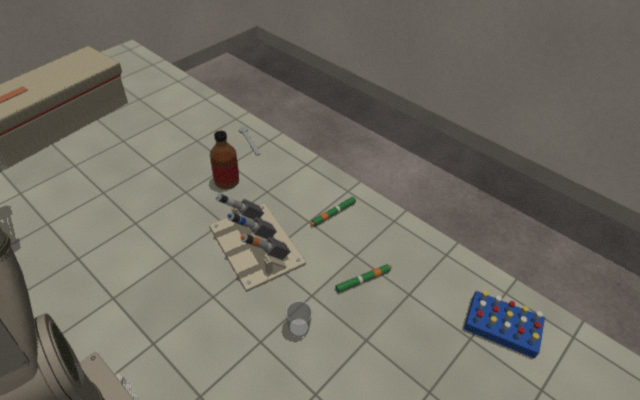

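View pics/top0.png

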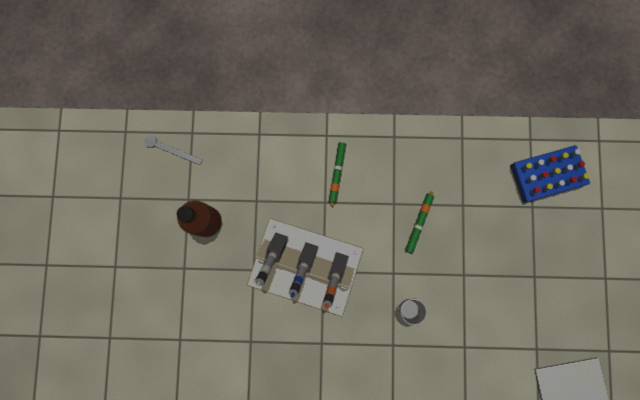

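The orange column is in the rightmost (-y) sleeve, with its band near (332,291) in the top view and (250,240) in the side view. The beaker is at top (411,312). I'll enlarge both views to read exact pixels.

Run:
```python
import cv2,pickle,numpy as np
d=pickle.load(open("cams.pkl","rb"))
a=d["top"]["img"][210:325,240:370,::-1]; b=d["side"]["img"][185:300,195:325,::-1]
f=lambda i:cv2.resize(i,None,fx=6,fy=5,interpolation=cv2.INTER_CUBIC)
cv2.imwrite("pics/t1.png",f(a)); cv2.imwrite("pics/s1.png",f(b))
for n in d:
    h=cv2.cvtColor(d[n]["img"],cv2.COLOR_RGB2HSV)
    m=((h[...,0]>4)&(h[...,0]<16)&(h[...,1]>130)&(h[...,2]>90)).astype(np.uint8)
    k,l,s,c=cv2.connectedComponentsWithStats(m)
    for i in range(1,k):
        if s[i,4]>3: print(n,s[i],c[i])
```

```text
side [  0  87  26  15 109] [11.77981651 93.83486239]
side [321 213   7   7  32] [324.46875 215.9375 ]
side [311 222   3   3   8] [312.125 223.125]
side [241 236   3   2   6] [242.  236.5]
side [254 238   5   7  27] [256.18518519 240.88888889]
side [373 268   8   9  43] [376.97674419 271.86046512]
top [331 184   8   8  52] [334.63461538 186.78846154]
top [430 192   3   2   6] [431.  192.5]
top [330 202   4   4  10] [331.6 203.6]
top [421 204   9   9  53] [425.0754717 208.       ]
top [327 287   9   8  47] [331.10638298 289.82978723]
top [325 304   4   5  16] [326.3125 305.9375]
```

View pics/t1.png

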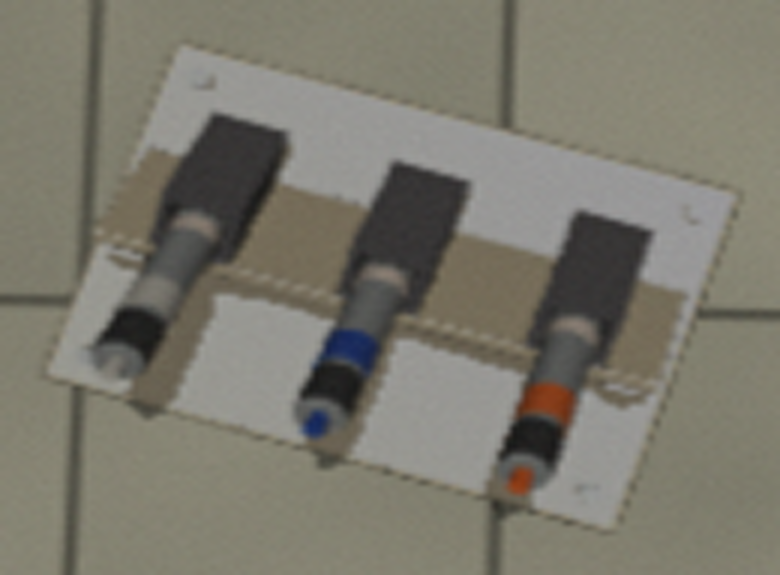

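View pics/s1.png

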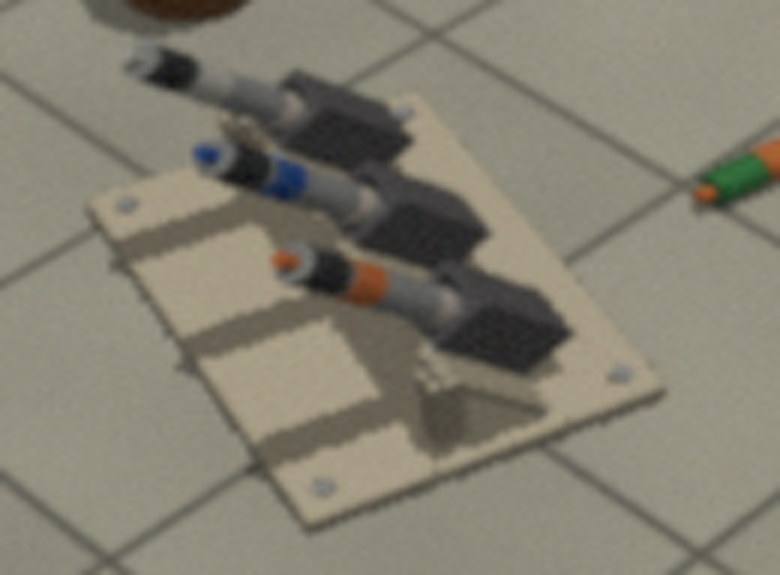

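The top view shows the rack corners at (270,219), (363,248), (342,315) and (248,285). The side view shows them at (264,204), (305,263), (247,291) and (210,226). The orange nipple is at top (326,306) and side (242,236.5). Next I fit the rack pose (x, y, yaw), then check the column against it.

```bash
cat > geo.py <<'E'
import numpy as np,pickle
from scipy.optimize import least_squares
from bench import telemetry
d=pickle.load(open("cams.pkl","rb"))
def proj(c,X):
    p=(c["R"]@np.asarray(X).T).T+c["t"]; p=p@c["camera_matrix"].T
    return p[:,:2]/p[:,2:]
C=np.array([[.085,.12,.012],[.085,-.12,.012],[-.085,-.12,.012],[-.085,.12,.012]])
T=np.array([[270.3,219],[363.3,248.4],[342.5,315.4],[248.3,285]])
S=np.array([[264.2,204],[305.3,263.4],[246.7,291],[210,226]])
def W(p,X):
    c,s=np.cos(p[2]),np.sin(p[2]); X=np.atleast_2d(X)
    return np.c_[p[0]+c*X[:,0]-s*X[:,1],p[1]+s*X[:,0]+c*X[:,1],X[:,2]]
f=lambda p:np.r_[(proj(d["top"],W(p,C))-T).ravel(),(proj(d["side"],W(p,C))-S).ravel()]
o=least_squares(f,[.6,0,-.3]); P=o.x
E
python3 - <<'E'
from geo import *
np.set_printoptions(precision=4,suppress=True)
print(P,o.fun.reshape(-1,2))
a=np.radians(40);u=np.array([-np.sin(a),0,np.cos(a)]);foot=np.array([.0405,-.075,.033])
for n,px in (("top",[[331.1,289.8],[326.3,305.9]]),("side",[[256.2,240.9],[242,236.5]])):
    print(n,proj(d[n],W(P,[foot+.113*u,foot+.154*u])),px)
# triangulate nipple
def tri(a,b):
    return least_squares(lambda X:np.r_[proj(d["top"],X[None])[0]-a,proj(d["side"],X[None])[0]-b],[.5,0,.1])
for a_,b_ in (([331.1,289.8],[256.2,240.9]),([326.3,305.9],[242,236.5])):
    t=tri(a_,b_);print("tri",t.x,t.cost)
print("model",W(P,[foot+.113*u,foot+.154*u]))
s=telemetry.read_state();print(s['ee_pos'])
b=lambda n,px:None
# beaker and bottle bases roughly: ray to plane z
def ray(n,px,z):
    c=d[n];v=c["R"].T@np.linalg.inv(c["camera_matrix"])@np.r_[px,1];o_=-c["R"].T@c["t"];return o_+v*(z-o_[2])/v[2]
print("beaker rim",ray("top",[411,312],.07),"bottle",ray("top",[186,214],.18))
E
```

```text
[ 0.5611  0.0837 -0.2854] [[-0.2943 -0.783 ]
 [ 1.1675  0.0075]
 [ 0.7063  1.6546]
 [-0.9129  0.6466]
 [ 0.467  -0.8855]
 [ 1.7202 -0.751 ]
 [-0.3031 -0.2747]
 [-1.2345 -0.7359]]
top [[332.0296 292.0614]
 [328.2479 305.1007]] [[331.1, 289.8], [326.3, 305.9]]
side [[255.2931 241.6799]
 [244.0826 237.454 ]] [[256.2, 240.9], [242, 236.5]]
tri [0.5138 0.0229 0.1166] 6.204493161592198e-05
tri [0.482  0.0324 0.1525] 0.03158834694514788
model [[0.5092 0.0208 0.1196]
 [0.4839 0.0282 0.151 ]]
[0.1605 0.6039 0.404 ]
beaker rim [ 0.4669 -0.1575  0.07  ] bottle [0.6646 0.3279 0.18  ]
```

Emit:
move_arm:
  steps:
    - {"spin": 0.026}
    - {"dx": -2.5, "dy": -2.3}
    - {"dx": -2.5, "dy": -2.3}
    - {"dx": -2.5, "dy": -2.3}
    - {"dx": -2.5, "dy": -2.3}
    - {"dx": -2.5, "dy": -2.3}
    - {"dx": -2.5, "dy": -2.3}
    - {"dx": -2.5, "dy": -2.3}
    - {"dx": -2.5, "dy": -2.3}
    - {"dx": -2.5, "dy": -2.3}
    - {"dx": -2.5, "dy": -2.3}
  claw: 8.7

```text
$.steps[0]: bad value
```

Emit:
move_arm:
  steps:
    - {"dx": -2.5, "dy": -2.3}
    - {"dx": -2.5, "dy": -2.3}
    - {"dx": -2.5, "dy": -2.3}
    - {"dx": -2.5, "dy": -2.3}
    - {"dx": -2.5, "dy": -2.3}
    - {"dx": -2.5, "dy": -2.3}
    - {"dx": -2.5, "dy": -2.3}
    - {"dx": -2.5, "dy": -2.3}
    - {"dx": -2.5, "dy": -2.3}
    - {"dx": -2.5, "dy": -2.3}
    - {}
    - {}

```text
$.steps[0]: bad value
```

Emit:
move_arm:
  steps:
    - {"dx": 0, "dy": 0, "dz": 0, "spin": 0.026}
    - {"dx": -2.5, "dy": -2.3, "dz": 0, "spin": 0}
    - {"dx": -2.5, "dy": -2.3, "dz": 0, "spin": 0}
    - {"dx": -2.5, "dy": -2.3, "dz": 0, "spin": 0}
    - {"dx": -2.5, "dy": -2.3, "dz": 0, "spin": 0}
    - {"dx": -2.5, "dy": -2.3, "dz": 0, "spin": 0}
    - {"dx": -2.5, "dy": -2.3, "dz": 0, "spin": 0}
    - {"dx": -2.5, "dy": -2.3, "dz": 0, "spin": 0}
    - {"dx": -2.5, "dy": -2.3, "dz": 0, "spin": 0}
    - {"dx": -2.5, "dy": -2.3, "dz": 0, "spin": 0}
    - {"dx": -2.5, "dy": -2.3, "dz": 0, "spin": 0}
  claw: 8.7

```text
time: 1.2
ee_pos: [0.3361, 0.3115, 0.4047]
eef_rot: [0.143, 0.99, 0.0, -0.0]
ft_force: [-0.0, 0.1, 0.2]
width: 0.087
grip_force: 0.0
```

Emit:
move_arm:
  steps:
    - {"dx": -2.5, "dy": -2.3, "dz": 0, "spin": 0}
    - {"dx": -2.5, "dy": -2.3, "dz": 0, "spin": 0}
    - {"dx": -2.5, "dy": -2.3, "dz": 0, "spin": 0}
    - {"dx": -2.5, "dy": -2.3, "dz": 0, "spin": 0}
    - {"dx": -2.5, "dy": -2.3, "dz": 0, "spin": 0}
    - {"dx": -2.5, "dy": -2.3, "dz": 0, "spin": 0}
    - {"dx": -2.5, "dy": -2.3, "dz": 0, "spin": 0}
    - {"dx": -2.5, "dy": -2.3, "dz": 0, "spin": 0}
    - {"dx": -2.5, "dy": -2.3, "dz": 0, "spin": 0}
    - {"dx": -2.5, "dy": -2.3, "dz": 0, "spin": 0}
    - {"dx": 0, "dy": 0, "dz": 0, "spin": 0}
    - {"dx": 0, "dy": 0, "dz": 0, "spin": 0}

```text
time: 2.4
ee_pos: [0.5106, 0.0213, 0.4045]
eef_rot: [0.144, 0.99, -0.0, -0.0]
ft_force: [0.2, 0.3, -0.5]
width: 0.087
grip_force: 0.0
```

Emit:
move_arm:
  steps:
    - {"dx": -0.2, "dy": 0, "dz": 0, "spin": 0}
    - {"dx": 0, "dy": 0, "dz": 0, "spin": 0}
    - {"dx": 0, "dy": 0, "dz": 2, "spin": 0}
    - {"dx": 0, "dy": 0, "dz": 2, "spin": 0}
    - {"dx": 0, "dy": 0, "dz": 1, "spin": 0}
    - {"dx": 0, "dy": 0, "dz": 0, "spin": 0}
    - {"dx": 0, "dy": 0, "dz": 0, "spin": 0}
  claw: 5

```text
time: 3.1
ee_pos: [0.5126, 0.0214, 0.3554]
eef_rot: [0.142, 0.99, 0.0, 0.0]
ft_force: [0.2, 0.5, 0.8]
width: 0.051
grip_force: 0.0
```

Run:
```python
from bench import imaging
import cv2,numpy as np
a=imaging.camera("side")["img"][120:300,150:350,::-1];b=imaging.camera("wrist")["img"][:,:,::-1]
cv2.imwrite("pics/m1.png",np.hstack([cv2.resize(a,(400,360)),cv2.resize(b[:,140:500],(400,360))]))
```

```text
(no output)
```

View pics/m1.png

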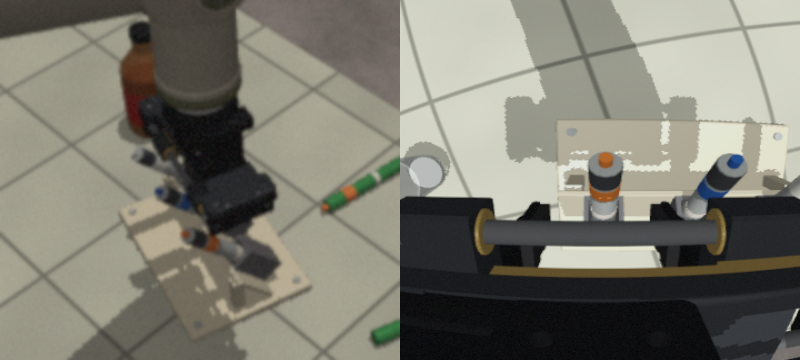

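The wrist view shows the orange column at x≈605, midway between the fingers (about 540 and 660). Blue, at x≈720, is clear of the finger. I'll descend now.

Emit:
move_arm:
  steps:
    - {"dx": 0, "dy": 0, "dz": 1.5, "spin": 0}
    - {"dx": 0, "dy": 0, "dz": 1.5, "spin": 0}
    - {"dx": 0, "dy": 0, "dz": 1.5, "spin": 0}
    - {"dx": 0, "dy": 0, "dz": 1.5, "spin": 0}
    - {"dx": 0, "dy": 0, "dz": 1, "spin": 0}
    - {"dx": 0, "dy": 0, "dz": 0.6, "spin": 0}
    - {"dx": 0, "dy": 0, "dz": 0, "spin": 0}
    - {"dx": 0, "dy": 0, "dz": 0, "spin": 0}

```text
time: 4.0
ee_pos: [0.5128, 0.0212, 0.2793]
eef_rot: [0.142, 0.99, 0.0, 0.0]
ft_force: [-0.1, -0.4, 0.1]
width: 0.0498
grip_force: 0.0
```

Emit:
move_arm:
  steps:
    - {"dx": 0, "dy": 0, "dz": 0, "spin": 0}
    - {"dx": 0, "dy": 0, "dz": 0, "spin": 0}
    - {"dx": 0, "dy": 0, "dz": 0, "spin": 0}
    - {"dx": 0, "dy": 0, "dz": 0, "spin": 0}
    - {"dx": 0, "dy": 0, "dz": 0, "spin": 0}
    - {"dx": 0, "dy": 0, "dz": 0, "spin": 0}
    - {"dx": 0, "dy": 0, "dz": 0, "spin": 0}
    - {"dx": 0, "dy": 0, "dz": 0, "spin": 0}
  claw: 0.5
  squeeze: 40

```text
time: 4.8
ee_pos: [0.5126, 0.0215, 0.2788]
eef_rot: [0.142, 0.99, 0.0, 0.0]
ft_force: [-0.4, 2.8, 0.4]
width: 0.0191
grip_force: 40.0
```

Emit:
move_arm:
  steps:
    - {"dx": 0.32, "dy": 0, "dz": -0.385, "spin": 0}
    - {"dx": 0.64, "dy": 0, "dz": -0.77, "spin": 0}
    - {"dx": 0.64, "dy": 0, "dz": -0.77, "spin": 0}
    - {"dx": 0.64, "dy": 0, "dz": -0.77, "spin": 0}
    - {"dx": 0.64, "dy": 0, "dz": -0.77, "spin": 0}
    - {"dx": 0.64, "dy": 0, "dz": -0.77, "spin": 0}
    - {"dx": 0.64, "dy": 0, "dz": -0.77, "spin": 0}
    - {"dx": 0.64, "dy": 0, "dz": -0.77, "spin": 0}
    - {"dx": 0.64, "dy": 0, "dz": -0.77, "spin": 0}
    - {"dx": 0.64, "dy": 0, "dz": -0.77, "spin": 0}
    - {"dx": 0, "dy": 0, "dz": 0, "spin": 0}
    - {"dx": 0, "dy": 0, "dz": 0, "spin": 0}

```text
time: 6.0
ee_pos: [0.4541, 0.0383, 0.352]
eef_rot: [0.142, 0.99, 0.0, 0.0]
ft_force: [-0.3, -0.6, -1.8]
width: 0.0193
grip_force: 39.9
```

Run:
```python
from bench import imaging
import cv2,numpy as np
a=imaging.camera("side")["img"][120:300,150:350,::-1];b=imaging.camera("wrist")["img"][:,:,::-1]
cv2.imwrite("pics/m2.png",np.hstack([cv2.resize(a,(400,360)),cv2.resize(b[:,140:500],(400,360))]))
```

```text
(no output)
```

View pics/m2.png

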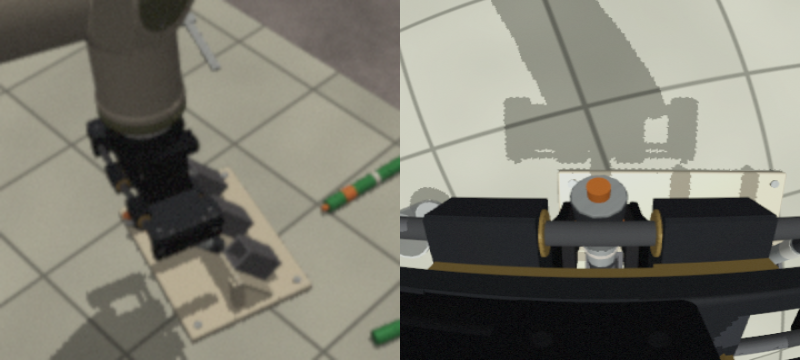

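The column is out, and its nipple is at about (319,211) in the full wrist picture. From that I can work out its tilt in the hand.

```bash
cat > tilt.py <<'E'
from bench import imaging,telemetry
import numpy as np,cv2
from scipy.spatial.transform import Rotation as Ro
c=imaging.camera("wrist");s=telemetry.read_state()
h=cv2.cvtColor(c["img"],cv2.COLOR_RGB2HSV)
m=((h[...,0]>4)&(h[...,0]<16)&(h[...,1]>150)&(h[...,2]>120)).astype(np.uint8)
k,l,st,ce=cv2.connectedComponentsWithStats(m)
print([(st[i,4],ce[i].round(1)) for i in range(1,k) if st[i,4]>15])
T=Ro.from_quat(s["eef_rot"]).as_matrix();g=s["ee_pos"]+.164*T[:,2]
ax=-T[:,0].copy();ax[2]=0;ax/=np.linalg.norm(ax) # rack +x
K=c["camera_matrix"]
print("grip",g)
for a in range(-20,111,10):
    u=-np.sin(np.radians(a))*ax+np.array([0,0,np.cos(np.radians(a))])
    r=[]
    for q in (.047,.007):
        p=c["R"]@(g+q*u)+c["t"];t=np.arctan2(np.hypot(p[0],p[1]),p[2]);n=p[:2]/np.hypot(p[0],p[1])
        r.append((n*t*K[0,0]+K[:2,2]).round(0))
    print(a,*r)
E
python3 tilt.py
```

```text
[(np.int32(480), array([318.2, 210.8]))]
grip [0.45412919 0.03816668 0.18751608]
-20 [319. 336.] [319. 266.]
-10 [319. 324.] [319. 264.]
0 [319. 308.] [319. 262.]
10 [319. 289.] [319. 260.]
20 [319. 267.] [319. 257.]
30 [319. 244.] [319. 255.]
40 [319. 222.] [319. 252.]
50 [319. 203.] [319. 250.]
60 [319. 187.] [319. 248.]
70 [319. 175.] [319. 246.]
80 [319. 167.] [319. 245.]
90 [319. 163.] [319. 243.]
100 [319. 163.] [319. 243.]
110 [319. 165.] [319. 242.]
```

The tilt reads about 45°, so the column hasn't slipped. The move turns about a vertical tool axis only, so I'll lay the column level by pivoting its foot on the rack's base plate. The fingers stay in front of the rack while I do it.

Emit:
move_arm:
  steps:
    - {"dx": 1, "dy": 0, "dz": 0, "spin": 0}
    - {"dx": 1.2, "dy": 0, "dz": 0, "spin": 0}
    - {"dx": 1, "dy": 0, "dz": 0, "spin": 0}
    - {"dx": 0, "dy": 0, "dz": 1.2, "spin": 0}
    - {"dx": 0, "dy": 0, "dz": 1.5, "spin": 0}
    - {"dx": 0, "dy": 0, "dz": 1.5, "spin": 0}
    - {"dx": 0, "dy": 0, "dz": 1.5, "spin": 0}
    - {"dx": 0, "dy": 0, "dz": 1.5, "spin": 0}
    - {"dx": 0, "dy": 0, "dz": 1, "spin": 0}
    - {"dx": 0, "dy": 0, "dz": 0, "spin": 0}
    - {"dx": 0, "dy": 0, "dz": 0, "spin": 0}

```text
time: 7.25
ee_pos: [0.4235, 0.0473, 0.27]
eef_rot: [0.142, 0.99, -0.0, 0.0]
ft_force: [-0.5, -0.6, -1.0]
width: 0.0188
grip_force: 39.9
```

Emit:
move_arm:
  steps:
    - {"dx": 0, "dy": 0, "dz": 0.6, "spin": 0}
    - {"dx": 0.5, "dy": 0, "dz": 0.4, "spin": 0}
    - {"dx": 0.5, "dy": 0, "dz": 0.4, "spin": 0}
    - {"dx": 0.45, "dy": 0, "dz": 0.4, "spin": 0}
    - {"dx": 0.4, "dy": 0, "dz": 0.5, "spin": 0}
    - {"dx": 0.4, "dy": 0, "dz": 0.5, "spin": 0}
    - {"dx": 0.4, "dy": 0, "dz": 0.5, "spin": 0}
    - {"dx": 0, "dy": 0, "dz": 0, "spin": 0}

```text
time: 8.05
ee_pos: [0.3972, 0.055, 0.2361]
eef_rot: [0.142, 0.99, -0.0, -0.001]
ft_force: [-3.5, 1.9, 4.5]
width: 0.019
grip_force: 40.0
```

```bash
python3 tilt.py|head -3
```

```text
[(np.int32(438), array([318.6, 179.1])), (np.int32(23), array([338.3, 241. ])), (np.int32(19), array([301. , 241.9]))]
grip [0.39716448 0.0549048  0.07243945]
-20 [319. 337.] [319. 267.]
```

Emit:
move_arm:
  steps:
    - {"dx": 0.3, "dy": 0, "dz": 0.5, "spin": 0}
    - {"dx": 0.3, "dy": 0, "dz": 0.5, "spin": 0}
    - {"dx": 0.2, "dy": 0, "dz": 0.5, "spin": 0}
    - {"dx": 0.2, "dy": 0, "dz": 0.5, "spin": 0}
    - {"dx": 0.2, "dy": 0, "dz": 0.5, "spin": 0}
    - {"dx": 0.1, "dy": 0, "dz": 0.5, "spin": 0}
    - {"dx": 0.1, "dy": 0, "dz": 0.5, "spin": 0}
    - {"dx": 0, "dy": 0, "dz": 0, "spin": 0}

```text
time: 8.9
ee_pos: [0.3845, 0.0587, 0.2013]
eef_rot: [0.142, 0.99, -0.0, -0.0]
ft_force: [-1.4, 1.6, 3.0]
width: 0.0189
grip_force: 40.0
```

```bash
python3 tilt.py|head -2
```

```text
[(np.int32(338), array([319. , 161.2])), (np.int32(484), array([320. , 238.3]))]
grip [0.38450294 0.05857717 0.03758941]
```

Emit:
move_arm:
  steps:
    - {"dx": 0.1, "dy": 0, "dz": 0.4, "spin": 0}
    - {"dx": 0, "dy": 0, "dz": 0.4, "spin": 0}
    - {"dx": 0, "dy": 0, "dz": 0.4, "spin": 0}
    - {"dx": 0, "dy": 0, "dz": 0.3, "spin": 0}
    - {"dx": 0, "dy": 0, "dz": 0, "spin": 0}
    - {"dx": 0, "dy": 0, "dz": 0, "spin": 0}

```text
time: 9.55
ee_pos: [0.3836, 0.059, 0.1868]
eef_rot: [0.142, 0.99, -0.0, -0.0]
ft_force: [-2.3, 1.0, 2.3]
width: 0.019
grip_force: 40.0
```

Emit:
move_arm:
  steps:
    - {"dx": 0, "dy": 0, "dz": 0, "spin": 0}
    - {"dx": 0, "dy": 0, "dz": 0, "spin": 0}
    - {"dx": 0, "dy": 0, "dz": -0.5, "spin": 0}
    - {"dx": 0, "dy": 0, "dz": -1, "spin": 0}
    - {"dx": 0, "dy": 0, "dz": -2, "spin": 0}
    - {"dx": 0, "dy": 0, "dz": -2, "spin": 0}
    - {"dx": 0, "dy": 0, "dz": -2, "spin": 0}
    - {"dx": 0, "dy": 0, "dz": -2, "spin": 0}
    - {"dx": 0, "dy": 0, "dz": -2, "spin": 0}
    - {"dx": 0, "dy": 0, "dz": -2, "spin": 0}
    - {"dx": 0, "dy": 0, "dz": -2, "spin": 0}
    - {"dx": 0, "dy": 0, "dz": -1, "spin": 0}
  squeeze: 60

```text
time: 10.75
ee_pos: [0.3838, 0.0587, 0.354]
eef_rot: [0.143, 0.99, 0.001, 0.001]
ft_force: [0.4, 0.1, -1.5]
width: 0.0183
grip_force: 60.0
```

Emit:
move_arm:
  steps:
    - {"dx": 0, "dy": 0, "dz": -1, "spin": 0}
    - {"dx": 0, "dy": 0, "dz": -1, "spin": 0}
    - {"dx": 0, "dy": 0, "dz": -1, "spin": 0}
    - {"dx": 0, "dy": 0, "dz": -1, "spin": 0}
    - {"dx": 0, "dy": 0, "dz": -1, "spin": 0}
    - {"dx": 0, "dy": 0, "dz": -0.5, "spin": 0}
    - {"dx": 0, "dy": 0, "dz": 0, "spin": 0}
    - {"dx": 0, "dy": 0, "dz": 0, "spin": 0}
    - {"dx": 0, "dy": 0, "dz": 0, "spin": 0}

```text
time: 11.65
ee_pos: [0.3835, 0.059, 0.4064]
eef_rot: [0.142, 0.99, -0.0, -0.0]
ft_force: [-0.7, -0.4, -0.9]
width: 0.0185
grip_force: 60.0
```

```bash
python3 tilt.py|head -2
python3 - <<'E'
from bench import imaging
import cv2,numpy as np
a=imaging.camera("side")["img"][80:320,80:360,::-1];b=imaging.camera("top")["img"][180:380,160:440,::-1]
cv2.imwrite("pics/m3.png",np.hstack([cv2.resize(a,(400,343)),cv2.resize(b,(400,343))]))
E
```

```text
[(np.int32(288), array([319.5, 159.6])), (np.int32(569), array([319.7, 236.9]))]
grip [0.38341076 0.0589577  0.24244452]
```

View pics/m3.png

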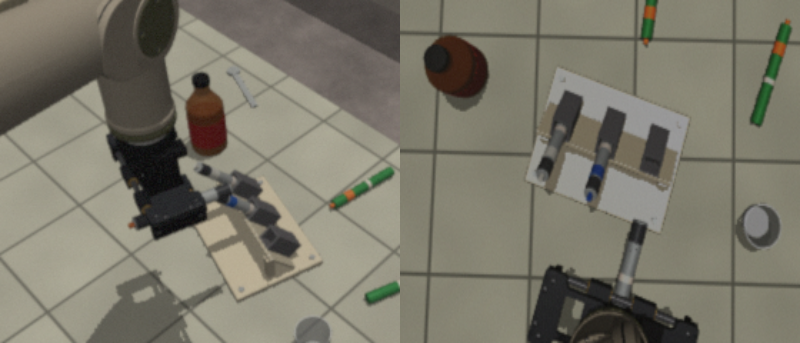

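The column is lifted and looks roughly level, and the bystanders look unmoved. To check the angle, I'll overlay predicted axis lines for several tilts on an enlarged side view.

Run:
```python
from geo import *
from bench import imaging
import cv2
c=imaging.camera("side")
g=np.array([.3834,.0590,.2424]);ax=np.array([.9596,-.2815,0])
x0,y0=150,190;img=cv2.resize(c["img"][y0:y0+60,x0:x0+100,::-1],None,fx=8,fy=8,interpolation=cv2.INTER_CUBIC)
for dr,col in ((-10,(0,0,255)),(0,(0,255,0)),(10,(255,0,0))):
    t=np.radians(dr);u=-np.cos(t)*ax+np.array([0,0,np.sin(t)])
    p=proj(c,[g+.051*u,g-.107*u]);print(dr,p.round(1),"top",proj(d["top"],[g-.107*u]).round(1))
    for q in p: cv2.drawMarker(img,tuple(int(v) for v in (q-[x0,y0])*8),col,cv2.MARKER_CROSS,14,2)
cv2.imwrite("pics/m4.png",img)
```

```text
-10 [[171.7 240.2]
 [240.  204.1]] top [[327.4 309.6]]
0 [[170.5 237.6]
 [241.4 209.7]] top [[327.7 307.9]]
10 [[170.1 234.7]
 [241.4 215.8]] top [[327.5 307.9]]
```

View pics/m4.png

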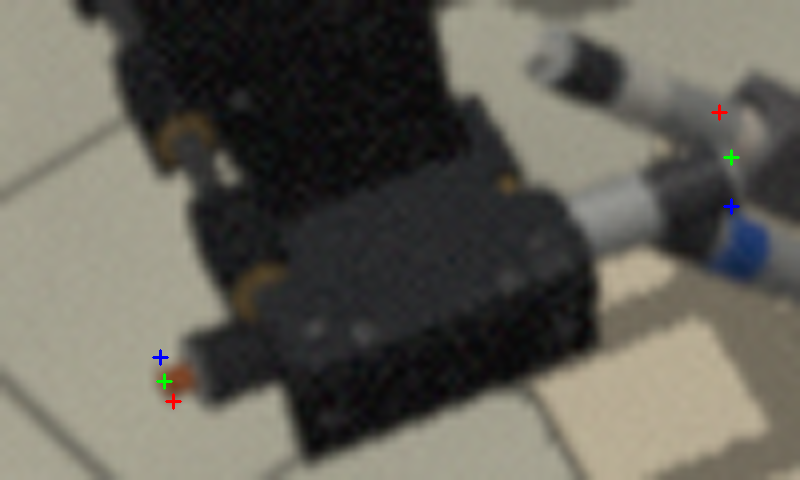

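The measured axis runs from the nipple at (178,379) to the dark-end boundary at (652,208). That slope corresponds to about 2–5° head-up, inside the 10° limit. One last check that it isn't creeping, then I hand in.

Emit:
move_arm:
  steps:
    - {"dx": 0, "dy": 0, "dz": 0, "spin": 0}
    - {"dx": 0, "dy": 0, "dz": 0, "spin": 0}
    - {"dx": 0, "dy": 0, "dz": 0, "spin": 0}
    - {"dx": 0, "dy": 0, "dz": 0, "spin": 0}
    - {"dx": 0, "dy": 0, "dz": 0, "spin": 0}
    - {"dx": 0, "dy": 0, "dz": 0, "spin": 0}
    - {"dx": 0, "dy": 0, "dz": 0, "spin": 0}
    - {"dx": 0, "dy": 0, "dz": 0, "spin": 0}
    - {"dx": 0, "dy": 0, "dz": 0, "spin": 0}
    - {"dx": 0, "dy": 0, "dz": 0, "spin": 0}

```text
time: 12.85
ee_pos: [0.3836, 0.059, 0.4069]
eef_rot: [0.142, 0.99, 0.0, 0.0]
ft_force: [0.2, -0.4, -1.8]
width: 0.0185
grip_force: 60.0
```

```bash
python3 tilt.py|head -2
python3 - <<'E'
from bench import imaging
import numpy as np,cv2
from geo import d
# creep / bystander check: side image colour differences vs start
for n in ("side","top"):
    h=[cv2.cvtColor(x,cv2.COLOR_RGB2HSV) for x in (d[n]["img"],imaging.camera(n)["img"])]
    for lo,hi,w in ((105,130,"blue"),):
        for k in h:
            m=(k[...,0]>lo)&(k[...,0]<hi)&(k[...,1]>150); m[:, 400:]=False
            ys,xs=np.nonzero(m);print(n,w,len(xs),xs.mean().round(1),ys.mean().round(1))
E
```

```text
[(np.int32(289), array([319.5, 159.6])), (np.int32(571), array([319.7, 236.9]))]
grip [0.38364487 0.05903617 0.24287378]
side blue 20 241.2 220.4
side blue 17 242.7 220.8
top blue 42 297.0 281.7
top blue 43 297.1 281.7
```

The column is holding still, and the blue column hasn't moved.

```bash
python3 -c "
from bench import job
print(job.close_job())"
```

```text
the job is handed in; nothing more can be done
None
```

I handed the job in with the orange column out of its sleeve and held still by the gripper, about 2–5° off level and roughly 23 cm or more above the bench; the other columns, the bottle and the beaker look unmoved, and no verdict was returned.

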